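# Put the ring away and close the tins with their own lids

## Robot

A 7-joint arm with a two-finger parallel gripper is mounted at the origin on the work surface. World frame = base frame: x ahead of the robot, y to its left, z up, the work surface at z = 0. Lengths are in m, angles in rad, forces in N, time in s.
With the tool pointing down it reaches from about 0.4 to 0.85 m from the base axis. Payload 10.4 kg.
Tool frame: the origin (TCP) lies at the very end of the fingers, on their centre line; the grasp point (between the pads) lies 19 mm behind it; z points along the fingers, y is the line along which they close (so a half turn about z gives the same grasp; the last joint's range is limited). The gripper opens to 87 mm and grips with 3 to 60 N. Pads are 19 mm wide; open, the fingers measure 117 mm over their backs; the gripper's body (75 mm by 190 mm) begins 51 mm behind the grasp point.
Start: joints at [1.249, 0.332, -0.065, 1.46, 0.022, 1.35, -0.088], TCP at [0.184, -0.597, 0.223] pointing down, gripper open.
Joint ranges: [-2.6, 2.6], [-0.5, 2.12], [-1.47, 1.34], [0.16, 2.42], [-1.27, 4.41], [0.06, 2.06], [-2.6, 2.6]. Speed limits (rad/s): [2.22, 2.22, 2.79, 2.79, 3.14, 3.14, 3.14].

## Interface

Orientations are given as a unit quaternion [x, y, z, w].
In Python, from bench import * gives the robot as it stands.
- The arm moves only by the tool carry_out, never from a script. Its argument "deltas" is a list of rows, each an object with "hand": the finger opening in mm, from 0 to 87; "dp": the shift along the tool's x, y, z each as a share of 250 mm, from -1 to 1, a list of three; "spin": the turn about the tool's z as a share of pi rad, from -1 to 1. In form: [{"hand": hand, "dp": [dx, dy, dz], "spin": spin}, ...]. A call has 1 to 20 rows; each row is the pose to reach, as a shift and turn from the pose commanded when the call began, along the tool's axes at that moment, turning the shorter way round; what a row does not reach only later rows make up. A row lasts 1/10 s, in which the tool goes at most 50 mm and 8.59 degrees, less where a joint would pass 70% of its speed; a pose out of reach is approached as far as the arm can. A call with a number of a shift or a turn outside -1 to 1 is refused whole. A call with a gripper value outside its range is refused whole. The fingers move at their own pace and stop on an object; "force" is the grip in N (left out, the last holds). Time passes only in rows, so rows that repeat a pose let the fingers close. It gives the time, the measured TCP pose, the force, the opening and the grip force at its end, in the units of the state.
- read_state(): the state, without advancing time (a new reading comes with each control period).
- camera(name): name is "scene" or "top" or "wrist"; returns the picture (384x512x3 uint8, red, green, blue); there is no depth.
- get_calibration(name): a dict with "fx", "fy", "cx", "cy" (pixels), "R" (3x3) and "t" (3): a world point X has camera coordinates R X + t; the wrist camera has in their place "mount" (4x4, takes a point from camera to tool coordinates, whose origin is the TCP and whose axes are the flange's). Camera axes: x right, y down, z forward; pixel columns grow to the right and rows downward; lengths in m; the calibration is good to about 2 mm. A picture is of the moment at which its call begins: read the wrist's pose just before it. get_calibration takes no time and is no camera call.
- close_job(): hands the job in; it is judged then, once.
The state is a dict: "time": time; "joint_positions": joint angles; "joint_vel": joint speeds; "joint_torque": joint torques, N m; "ee_pos": TCP position; "eef_rot": TCP orientation; "ft_force": force on the tool from outside, world axes, zero at the start; "torque": the same for the moment, N m; "width": finger opening in m; "grip_force": force on a finger pad.
Only numpy, scipy, OpenCV 4.12 (cv2) and the standard library are available. Lean on these libraries where they do the work, as an engineer would, in place of code of your own. Each camera call takes 0.05 s, during which the arm holds its last target. There are 200 camera calls.

## Task

Put the gold signet ring away in the wider, felt-lined open tin, and then close both open tins, each with the loose lid that fits it, pushed fully home and level. One of the three loose lids fits neither tin: leave it, and everything else on the bench, where it lies, and keep the tins upright on the bench so that nothing spills.

Things in the scene. Friction and masses are not known exactly. Their poses are not given: they have to be found in the camera images.
- signet_ring: Gold finger ring lying flat on its side on the mat, its hole upright. Band 22 mm outside diameter, 18 mm inside, 9 mm high; the engraved flat face stands out to 14.5 mm from the centre along +x. Origin: centre of the hole at the underside; z up. 16 g; pinch it across the band along y (22 mm).
- wide_tin: The wider open aluminium tin, round, lined with blue felt and empty; loose on the mat, standing upright. 61 mm outside diameter, 57 mm inside, 24 mm high to the rim, felt floor 4 mm above the mat. Origin: centre of the underside; z up. About 90 g.
- small_tin: The smaller open aluminium tin, round, full of brass findings nearly to the brim; loose on the mat, standing upright. 40 mm outside diameter, 24 mm high to the rim. Origin: centre of the underside; z up. About 80 g.
- wide_lid: Loose round slip-on aluminium lid, knurled edge, lying right way up (open side down) on the mat. 68 mm outside diameter, 12 mm high; skirt 2 mm thick, 10 mm deep, 64 mm inside diameter. Slips over the wide tin with 1.5 mm play all round; home, its origin is 14 mm above the tin's. About 30 g. Origin: centre of the underside (skirt's lower edge); z up through the top.
- small_lid: Loose round slip-on aluminium lid, knurled edge, lying right way up (open side down) on the mat. 47 mm outside diameter, 12 mm high; skirt 2 mm thick, 10 mm deep, 43 mm inside diameter. Slips over the small tin with 1.5 mm play all round; home, its origin is 14 mm above the tin's. About 16 g. Origin: centre of the underside (skirt's lower edge); z up through the top.
- spare_lid: Loose round slip-on aluminium lid, knurled edge, lying right way up (open side down) on the mat. 57 mm outside diameter, 12 mm high; skirt 2 mm thick, 10 mm deep, 53 mm inside diameter. A stray that fits neither open tin: stays where it lies. About 22 g. Origin: centre of the underside (skirt's lower edge); z up through the top.
- closed_tin: Bystander: a 57 mm wide, 26 mm high aluminium tin already closed, with a red dot on its lid. Origin: centre of the underside.
- loupe: Bystander: black eye loupe, a stubby cone 36 mm wide and 21 mm high, standing on its wide end. Origin: centre of the underside.
- pliers: Bystander: small pliers with blue handles, 140 mm long, 11 mm high, lying to the robot's left. Origin: at the pivot, underside; jaws to +x.
- caliper: Bystander: digital caliper with a blue body, 225 mm long, 14 mm high, lying to the robot's right. Origin: middle of the beam, underside; beam along x.
- ring_clamp: Bystander: wooden ring clamp with a brass band, 150 mm long, 25 mm high, lying beyond the mat. Origin: near the middle, underside; long axis x.
- hammer: Bystander: hammer, 230 mm long, lying at the robot's far right. Origin: underside, near the middle; handle to -x.
Things that resemble listed ones, but are neither listed nor needed, are in the scene too. What is shaped like the small_lid but black is not meant. Leave any purple look-alike of the small_tin alone.

How it is judged:
On the way:
1. the signet ring lies inside the wide tin (horizontal distance between signet_ring and wide_tin below 0.023 m and z of signet_ring in the frame of wide_tin between 0 and 0.017 m), for 0.2 s.
At the end, for the whole second after the job is handed in: Ring in the wide tin (centres within 23 mm, undersides within 17 mm). Each tin's own lid on it: lid's origin 11.5 to 16.5 mm above the tin's (home: 14 mm), centred within 4 mm, right way up, level within 0.06 rad. Tins upright (0.06 rad) on the bench (height within 4 mm); all at rest (all of step 1 and z of wide_lid in the frame of wide_tin between 0.0115 and 0.0165 m and horizontal distance between wide_lid and wide_tin below 0.004 m and angle between each of wide_lid, wide_tin, small_lid, small_tin's own z axis and vertical below 0.06 rad and height (world z) of wide_tin between -0.004 and 0.004 m and linear speed of each of wide_lid, wide_tin, small_lid, small_tin, signet_ring below 0.02 m/s and z of small_lid in the frame of small_tin between 0.0115 and 0.0165 m and horizontal distance between small_lid and small_tin below 0.004 m and height (world z) of small_tin between -0.004 and 0.004 m); the robot touches nothing.
It fails at once if the loose lid that fits neither open tin is moved by more than 30 mm (distance of spare_lid from where it was at the start of the episode above 0.03 m).
It fails at once if another bystander (closed tin, loupe, pliers, caliper, ring clamp, hammer) is moved by more than 30 mm (distance of any of closed_tin, loupe, pliers, caliper, ring_clamp, hammer from where it was at the start of the episode above 0.03 m).
It fails at once if an open tin is tipped by more than 0.35 rad (angle between any of wide_tin, small_tin's own z axis and vertical above 0.35 rad).
It also fails if it takes over 69 s, if anything falls off the work surface, if the arm or the gripper's body presses on something with over 40 N, if the wrist force passes 120 N, or if a joint passes its speed limit or range.

## Working session

There is one attempt and no reset: what is moved stays moved. The work goes in short steps, Python scripts to look and compute and a tool call to move; the robot and the scene stay as the last step left them, time stands still between calls to the robot, and variables do not carry over. Pictures are saved under pics/ and viewed, at most 11 in all, crops included, and the job is handed in when it is done.

Besides the shell and the picture viewer there is one more tool, called after "Request:" by a JSON object that holds its "name" and its "arguments". carry_out: Moves the arm, as the interface text tells. Its arguments: {"type":"object","properties":{"deltas":{"type":"array","items":{"type":"object","properties":{"hand":{"type":"number"},"dp":{"type":"array","items":{"type":"number","minimum":-1,"maximum":1}},"spin":{"type":"number","minimum":-1,"maximum":1}}}},"force":{"type":"number"}},"required":["deltas"]}

```bash
mkdir -p pics; python3 - <<'E'
from bench import *
import cv2
s=read_state();print(s)
for n in("scene","top"):
    im=camera(n);cv2.imwrite(f"pics/{n}0.png",im[:,:,::-1])
    print(n,get_calibration(n))
print(get_calibration("wrist"))
cv2.imwrite("pics/top0b.png",cv2.resize(camera("top")[:,:,::-1],(800,600),interpolation=cv2.INTER_CUBIC))
E
```

```text
{'time': 0.0, 'joint_positions': array([ 1.24940709,  0.33289089, -0.06473379,  1.46097149,  0.02158658,
        1.34991943, -0.08850658]), 'joint_vel': array([-0.00011724,  0.00013408, -0.0004831 ,  0.00190384, -0.00067007,
       -0.00027588, -0.00024287]), 'joint_torque': array([ 3.63097415e-04, -6.23264050e+01,  2.49741704e-02, -3.89911509e+01,
       -6.12875191e-02,  3.98183498e-02,  1.48171489e-04]), 'ee_pos': array([ 0.18387271, -0.59691067,  0.22172776]), 'eef_rot': array([ 9.88857810e-01,  1.48861254e-01, -1.34325810e-04, -7.34845304e-04]), 'ft_force': array([-0.26417913,  0.01531002,  0.89585307]), 'torque': array([-0.00832382,  0.00951985,  0.01155965]), 'grip_force': 0.0, 'width': 0.08703744657869456}
scene {'fx': 456.42607502228407, 'fy': 456.42607502228407, 'cx': 262.6477888389583, 'cy': 191.13672608724195, 'R': array([[ 0.08506541,  0.99633986, -0.00841188],
       [ 0.80804928, -0.07392401, -0.58445838],
       [-0.58294102,  0.04291997, -0.81138008]]), 't': array([ 0.04666755, -0.42500202,  2.08748284])}
top {'fx': 373.92552728560185, 'fy': 373.92552728560185, 'cx': 256.40363083933426, 'cy': 191.87102566237672, 'R': array([[ 0.0276975 , -0.99960634, -0.00447296],
       [-0.99048359, -0.02684068, -0.13498829],
       [ 0.13481509,  0.00816923, -0.9908371 ]]), 't': array([-0.11365597,  0.53265954,  1.17915777])}
{'fx': 342.49016336558896, 'fy': 342.49016336558896, 'cx': 255.81034835962893, 'cy': 191.48604673677275, 'mount': array([[-8.75067615e-04, -9.58179080e-01, -2.86167932e-01,
         7.93323251e-02],
       [ 9.99999505e-01, -7.02684821e-04, -7.05073014e-04,
        -7.38578939e-04],
       [ 4.74500350e-04, -2.86168407e-01,  9.58179220e-01,
        -1.61272118e-01],
       [ 0.00000000e+00,  0.00000000e+00,  0.00000000e+00,
         1.00000000e+00]])}
```

View pics/top0b.png

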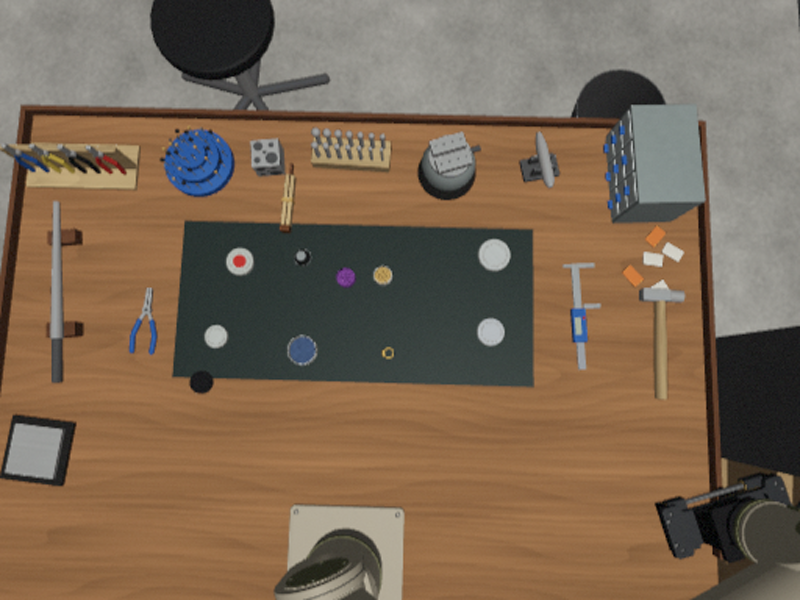

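View pics/scene0.png

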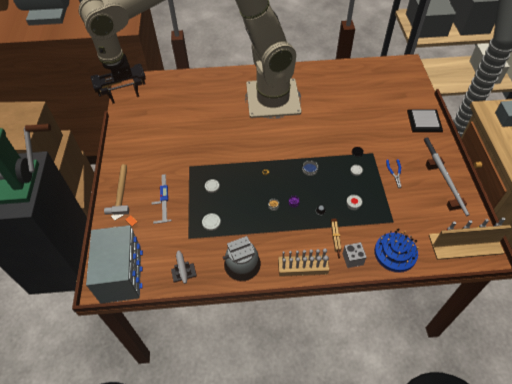

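Top view, at 800x600: the wide tin (blue felt) is at (302,350), the small tin (brass) at (382,275) and the ring at (388,353). The lids are at (494,255), (490,332) and (216,336). The decoys are a purple tin at (346,277) and a black lid at (201,382). Next I'll measure positions and lid sizes.

```bash
cat > h.py <<'E'
from bench import *
import numpy as np, cv2
from scipy.spatial.transform import Rotation as Ro
def pose(s=None):
    s=s or read_state(); return np.array(s["ee_pos"]),Ro.from_quat(s["eef_rot"])
def ray(n,uv,z,s=None):
    c=get_calibration(n)
    d=np.array([(uv[0]-c["cx"])/c["fx"],(uv[1]-c["cy"])/c["fy"],1.])
    if n=="wrist":
        p,R=pose(s);M=c["mount"];o=p+R.apply(M[:3,3]);d=R.apply(M[:3,:3]@d)
    else: o=-c["R"].T@c["t"];d=c["R"].T@d
    return (o+d*(z-o[2])/d[2])[:2]
def go(x,y,z,yaw,s=None):
    """dp, spin to reach TCP xyz with tool-y axis (finger line) at yaw (mod pi)"""
    p,R=pose(s);t=R.inv().apply(np.array([x,y,z])-p)/.25
    ty=R.apply([0,1,0]);cur=np.arctan2(ty[1],ty[0])
    d=(yaw-cur+np.pi/2)%np.pi-np.pi/2
    # tool z down: positive spin lowers world yaw
    print("dp",t.round(4),"spin",round(-d/np.pi,4),"or alt",round((-d/np.pi+(1 if d>0 else -1)),4),"yaw now",round(cur,3))
def bl(n,uv,win,thr,z,s,im):
    """Circle fit of bright blob near uv (rectified onto plane z, world)"""
    u,v=map(int,uv);x0,y0=max(u-win,0),max(v-win,0)
    g=cv2.cvtColor(im,cv2.COLOR_RGB2GRAY)[y0:v+win,x0:u+win]
    m=(g>thr).astype(np.uint8);N,L,st,ce=cv2.connectedComponentsWithStats(m)
    k=1+np.argmax(st[1:,4]);c=max(cv2.findContours((L==k).astype(np.uint8),0,1)[0],key=len)[:,0]+[x0,y0]
    P=np.array([ray(n,q,z,s) for q in c]);(a,b),r=cv2.minEnclosingCircle((P*1e3).astype(np.float32))
    hull=(P.max(0)+P.min(0))/2
    return hull.round(4),(P.max(0)-P.min(0)).round(4),(st[k,4],)
E
python3 - <<'E'
from h import *
im=cv2.imread("pics/top0.png")[:,:,::-1]
k=512/800
for n,uv,z,t in [("widetin",(302,350),.024,75),("smalltin",(382,275),.024,75),("ring",(388,353),.009,75),("L1",(494,255),.012,110),("L2",(490,332),.012,110),("L3",(216,336),.012,110),("purple",(346,277),.024,45),("black",(201,382),.012,0),("closed",(239,262),.026,110),("loupe",(303,257),.02,60)]:
    uv=np.array(uv)*k
    print(n,ray("top",uv,z).round(4), bl("top",uv,14 if n!="smalltin" else 12,t,z,None,im) if t else "")
E
```

```text
widetin [0.4264 0.103 ] (array([0.4281, 0.1039]), array([0.0619, 0.0598]), (np.int32(307),))
smalltin [ 0.589  -0.0581] (array([ 0.5907, -0.0597]), array([0.0437, 0.0399]), (np.int32(135),))
ring [ 0.4258 -0.0754] (array([ 0.4272, -0.0727]), array([0.0232, 0.0234]), (np.int32(42),))
L1 [ 0.641 -0.296] (array([ 0.6435, -0.2955]), array([0.0655, 0.0669]), (np.int32(329),))
L2 [ 0.4756 -0.2886] (array([ 0.4757, -0.2899]), array([0.0563, 0.0527]), (np.int32(246),))
L3 [0.4514 0.2877] (array([0.4515, 0.2888]), array([0.0464, 0.0466]), (np.int32(171),))
purple [0.5826 0.0178] (array([0.5854, 0.0212]), array([0.0928, 0.0928]), (np.int32(782),))
black [0.3547 0.3123] 
closed [0.6084 0.2455] (array([0.6108, 0.2455]), array([0.0545, 0.0543]), (np.int32(199),))
loupe [0.6241 0.1115] (array([0.6256, 0.1129]), array([0.0345, 0.0368]), (np.int32(62),))
```

```bash
python3 - <<'E'
from h import *
go(.427,-.073,.13,-.17)
E
```

```text
dp [ 1.5464 -1.7165  0.3696] spin -0.3508 or alt 0.6492 yaw now -1.272
```

Request:
{"name": "carry_out", "arguments": {"deltas": [{"hand": 87, "dp": [0.8, -0.9, 0.1], "spin": -0.18}, {"hand": 87, "dp": [0.8, -0.9, 0.1], "spin": -0.18}, {"hand": 87, "dp": [0.8, -0.9, 0.1], "spin": -0.18}, {"hand": 87, "dp": [0.8, -0.9, 0.1], "spin": -0.18}, {"hand": 87, "dp": [0.8, -0.9, 0.1], "spin": -0.18}, {"hand": 87, "dp": [0.8, -0.9, 0.1], "spin": -0.18}, {"hand": 87, "dp": [0.8, -0.9, 0.1], "spin": -0.18}], "force": 12}}

```text
time: 0.85
ee_pos: [0.3115, -0.318, 0.1973]
eef_rot: [0.906, 0.422, 0.0, -0.0]
ft_force: [-0.3, -1.7, 0.2]
width: 0.087
grip_force: 0.0
```

```bash
python3 - <<'E'
from h import *
print(read_state()["time"],pose()[0])
go(.427,-.073,.13,-.17)
E
```

```text
0.85 [ 0.31154421 -0.31795546  0.19732218]
dp [ 1.0471 -0.2765  0.27  ] spin -0.1683 or alt 0.8317 yaw now -0.699
```

Request:
{"name": "carry_out", "arguments": {"deltas": [{"hand": 87, "dp": [1, -0.27, 0.27], "spin": -0.168}, {"hand": 87, "dp": [1, -0.27, 0.27], "spin": -0.168}, {"hand": 87, "dp": [1, -0.27, 0.27], "spin": -0.168}, {"hand": 87, "dp": [1, -0.27, 0.27], "spin": -0.168}, {"hand": 87, "dp": [1, -0.27, 0.27], "spin": -0.168}, {"hand": 87, "dp": [1, -0.27, 0.27], "spin": -0.168}, {"hand": 87, "dp": [1, -0.27, 0.27], "spin": -0.168}, {"hand": 87, "dp": [1, -0.27, 0.27], "spin": -0.168}, {"hand": 87, "dp": [1, -0.27, 0.27], "spin": -0.168}]}}

```text
time: 1.75
ee_pos: [0.4196, -0.0908, 0.1302]
eef_rot: [0.768, 0.64, -0.0, 0.0]
ft_force: [1.2, -0.1, -0.2]
width: 0.0872
grip_force: 0.0
```

```bash
cat >> h.py <<'E'
def shot(name):
    s=read_state();im=camera("wrist");cv2.imwrite(f"pics/{name}.png",im[:,:,::-1])
    np.save(f"pics/{name}.npy",{"ee_pos":s["ee_pos"],"eef_rot":s["eef_rot"]},allow_pickle=True)
    print(s["time"],s["ee_pos"].round(4));return s,im
E
python3 - <<'E'
from h import *
shot("w1")
E
```

```text
1.75 [ 0.4196 -0.0908  0.1302]
```

View pics/w1.png

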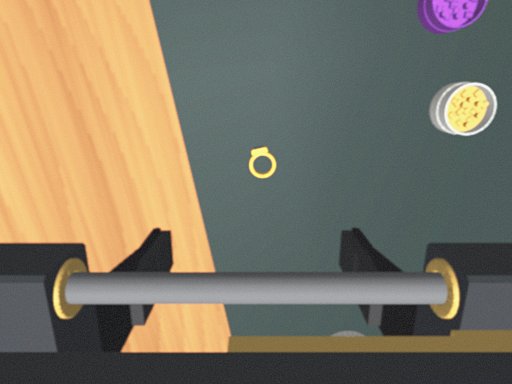

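The wrist view shows the ring centred at about (262,165). Its face points up in the image at (260,151), along tool x, so the present finger line nearly fits. The small tin is at (464,108).

```bash
python3 - <<'E'
from h import *
s=np.load("pics/w1.npy",allow_pickle=True).item()
im=cv2.imread("pics/w1.png")
hsv=cv2.cvtColor(im,cv2.COLOR_BGR2HSV);m=cv2.inRange(hsv,(18,120,110),(35,255,255))[130:195,235:290]
ys,xs=np.nonzero(m);P=np.array([ray("wrist",(x+235,y+130),.009,s) for x,y in zip(xs,ys)])
h=cv2.resize(im[130:195,230:295],(585,585),interpolation=cv2.INTER_NEAREST);cv2.imwrite("pics/w1c.png",h)
# circle: points; use hole centroid
N,L,st,ce=cv2.connectedComponentsWithStats((m==0).astype(np.uint8))
for k in range(1,N):
    print(st[k],ray("wrist",ce[k]+[235,130],.0045,s))
c=P.mean(0);print("centroid",c,P.min(0),P.max(0))
print("small tin",ray("wrist",(464,108),.024,s))
E
```

```text
[   0    0   55   65 2928] [ 0.42859752 -0.07178097]
[ 16  19  22  24 357] [ 0.42814527 -0.07123845]
[38 32  1  1  1] [ 0.43773504 -0.07360005]
[16 35  3  8  8] [ 0.41866596 -0.07586459]
[28 42  9  5  9] [ 0.43081824 -0.08352036]
[22 45  5  2  5] [ 0.42387404 -0.08318827]
centroid [ 0.4284309  -0.07258554] [ 0.41707677 -0.08436008] [ 0.43947169 -0.05868096]
small tin [ 0.58708313 -0.0544882 ]
```

View pics/w1c.png

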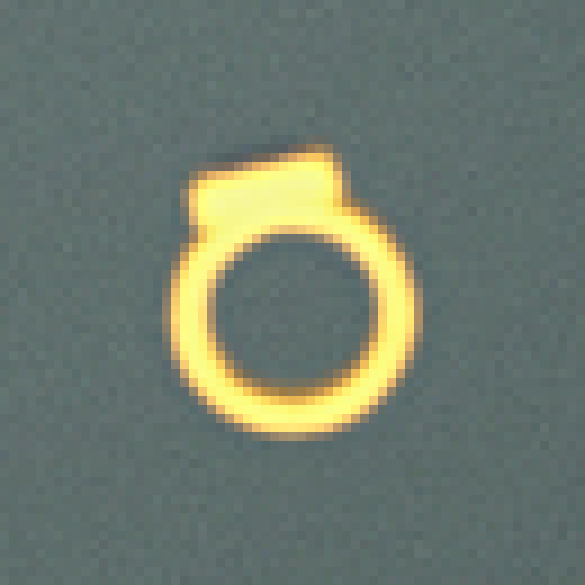

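```bash
python3 - <<'E'
from h import *
go(.428,-.072,.002,0)
E
```

```text
dp [0.0804 0.0193 0.5131] spin -0.0576 or alt 0.9424 yaw now -0.181
```

Request:
{"name": "carry_out", "arguments": {"deltas": [{"hand": 50, "dp": [0.08, 0.02, 0.2], "spin": -0.057}, {"hand": 50, "dp": [0.08, 0.02, 0.4], "spin": -0.057}, {"hand": 50, "dp": [0.08, 0.02, 0.47], "spin": -0.057}, {"hand": 50, "dp": [0.08, 0.02, 0.51], "spin": -0.057}, {"hand": 50, "dp": [0.08, 0.02, 0.51], "spin": -0.057}, {"hand": 10, "dp": [0.08, 0.02, 0.51], "spin": -0.057}, {"hand": 10, "dp": [0.08, 0.02, 0.51], "spin": -0.057}, {"hand": 10, "dp": [0.08, 0.02, 0.51], "spin": -0.057}, {"hand": 10, "dp": [0.08, 0.02, 0.51], "spin": -0.057}, {"hand": 10, "dp": [0.08, 0.02, 0.51], "spin": -0.057}, {"hand": 10, "dp": [0.08, 0.02, 0.51], "spin": -0.057}], "force": 12}}

```text
time: 2.9
ee_pos: [0.4286, -0.0708, 0.0029]
eef_rot: [0.707, 0.707, 0.0, 0.0]
ft_force: [-0.7, -0.8, 4.1]
width: 0.0215
grip_force: 12.0
```

```bash
python3 - <<'E'
from h import *
go(.428,.104,.08,.24)
E
```

```text
dp [ 0.6992 -0.002  -0.3089] spin -0.0763 or alt 0.9237 yaw now 0.0
```

Request:
{"name": "carry_out", "arguments": {"deltas": [{"hand": 10, "dp": [0, 0, -0.2], "spin": 0}, {"hand": 10, "dp": [0.1, 0, -0.4], "spin": 0}, {"hand": 10, "dp": [0.5, 0, -0.54], "spin": -0.076}, {"hand": 10, "dp": [0.5, 0, -0.54], "spin": -0.076}, {"hand": 10, "dp": [0.5, 0, -0.54], "spin": -0.076}, {"hand": 10, "dp": [0.5, 0, -0.54], "spin": -0.076}, {"hand": 10, "dp": [0.5, 0, -0.54], "spin": -0.076}]}}

```text
time: 3.6
ee_pos: [0.428, 0.0531, 0.1369]
eef_rot: [0.618, 0.786, -0.0, -0.0]
ft_force: [0.7, -1.2, -0.7]
width: 0.0213
grip_force: 12.0
```

```bash
python3 - <<'E'
from h import *
shot("w2");print(read_state()["width"])
E
```

```text
3.6 [0.428  0.0531 0.1369]
0.02135539686253926
```

View pics/w2.png

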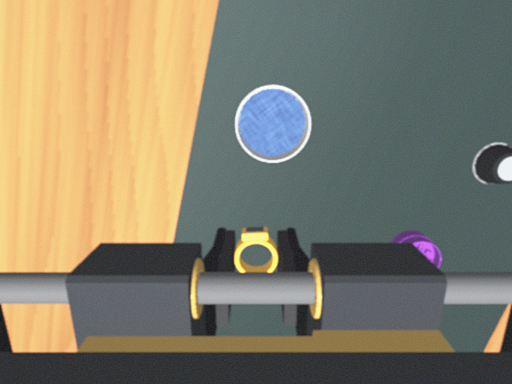

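The ring is held at (256,255). The wide tin's rim is centred at about (273,122).

```bash
python3 - <<'E'
from h import *
s=np.load("pics/w2.npy",allow_pickle=True).item()
im=cv2.imread("pics/w2.png");g=cv2.cvtColor(im,6)
m=((g>170)*255).astype(np.uint8);m[:, :222]=0;m[:,325:]=0;m[:78]=0;m[180:]=0
c=max(cv2.findContours(m,0,1)[0],key=len)
P=np.array([ray("wrist",q,.024,s) for q in c[:,0]])
print(P.min(0),P.max(0),(P.min(0)+P.max(0))/2,cv2.minEnclosingCircle((P*1e3).astype(np.float32)))
print(ray("wrist",(273,122),.024,s))
go(.428,.104,.06,.24);go(.428,.104,.012,.24)
E
```

```text
[0.39858253 0.07730546] [0.45917159 0.13790788] [0.42887706 0.10760667] ((428.84857177734375, 107.70955657958984), 30.539138793945312)
[0.42868236 0.10968663]
dp [0.1991 0.0491 0.3066] spin -0.0011 or alt 0.9989 yaw now 0.237
dp [0.1991 0.0494 0.4986] spin -0.0011 or alt 0.9989 yaw now 0.237
```

```bash
python3 - <<'E'
from h import *
go(.4288,.107,.027,.24)
E
```

```text
dp [0.21   0.0552 0.4386] spin -0.0011 or alt 0.9989 yaw now 0.237
```

Request:
{"name": "carry_out", "arguments": {"deltas": [{"hand": 10, "dp": [0.21, 0.055, 0.1], "spin": 0}, {"hand": 10, "dp": [0.21, 0.055, 0.3], "spin": 0}, {"hand": 10, "dp": [0.21, 0.055, 0.39], "spin": 0}, {"hand": 10, "dp": [0.21, 0.055, 0.435], "spin": 0}, {"hand": 10, "dp": [0.21, 0.055, 0.435], "spin": 0}, {"hand": 10, "dp": [0.21, 0.055, 0.435], "spin": 0}, {"hand": 34, "dp": [0.21, 0.055, 0.435], "spin": 0}, {"hand": 34, "dp": [0.21, 0.055, 0.435], "spin": 0}, {"hand": 34, "dp": [0.21, 0.055, 0.435], "spin": 0}, {"hand": 34, "dp": [0.21, 0.055, 0.3], "spin": 0}, {"hand": 87, "dp": [0.1, 0.05, 0.1], "spin": 0}, {"hand": 87, "dp": [0.1, 0.05, 0], "spin": 0}, {"hand": 87, "dp": [0, 0.05, 0], "spin": 0}, {"hand": 87, "dp": [0, 0.05, 0], "spin": 0}]}}

```text
time: 5.05
ee_pos: [0.4416, 0.0544, 0.1387]
eef_rot: [0.619, 0.785, 0.0, 0.002]
ft_force: [-0.2, -0.3, -0.3]
width: 0.0581
grip_force: 0.0
```

```bash
python3 - <<'E'
from h import *
shot("w3")
print("lid3");go(.4515,.25,.13,.53)
E
```

```text
5.05 [0.4416 0.0544 0.1387]
lid3
dp [0.7448 0.2231 0.0315] spin -0.0935 or alt 0.9065 yaw now 0.236
```

View pics/w3.png

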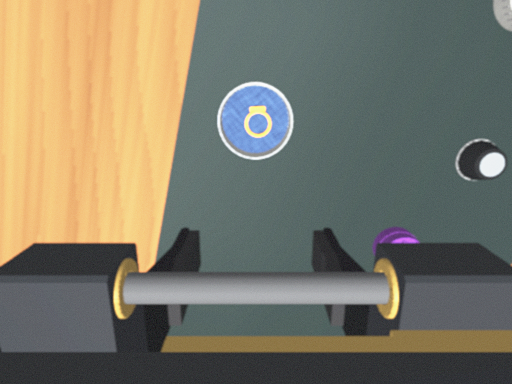

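The ring lies flat in the wide tin at (258,122). Next, the small lid.

Request:
{"name": "carry_out", "arguments": {"deltas": [{"hand": 70, "dp": [0.74, 0.22, 0.03], "spin": -0.093}, {"hand": 70, "dp": [0.74, 0.22, 0.03], "spin": -0.093}, {"hand": 70, "dp": [0.74, 0.22, 0.03], "spin": -0.093}, {"hand": 70, "dp": [0.74, 0.22, 0.03], "spin": -0.093}, {"hand": 70, "dp": [0.74, 0.22, 0.03], "spin": -0.093}, {"hand": 70, "dp": [0.74, 0.22, 0.03], "spin": -0.093}]}}

```text
time: 5.7
ee_pos: [0.4488, 0.2517, 0.1295]
eef_rot: [0.495, 0.869, -0.0, -0.001]
ft_force: [0.0, -1.4, 0.4]
width: 0.0702
grip_force: 0.0
```

```bash
cat >> h.py <<'E'
def circ(im,s,xy,r,z,thr=150):
    """bright round thing near world xy within radius r: world circle at height z"""
    c=get_calibration("wrist");p,R=pose(s);M=c["mount"]
    g=cv2.cvtColor(im,cv2.COLOR_RGB2GRAY)
    # rectify plane z to 0.25 mm map centred on xy
    k=.00025;n=int(2*r/k);a=np.arange(n)*k-r
    X,Y=np.meshgrid(xy[0]+a,xy[1]+a);W=np.stack([X,Y,np.full_like(X,z)],-1).reshape(-1,3)
    C=(R.inv().apply(W-p)-M[:3,3])@M[:3,:3]
    u=(C[:,0]/C[:,2]*c["fx"]+c["cx"]).reshape(n,n).astype(np.float32);v=(C[:,1]/C[:,2]*c["fy"]+c["cy"]).reshape(n,n).astype(np.float32)
    q=cv2.remap(g,u,v,1);N,L,st,ce=cv2.connectedComponentsWithStats((q>thr).astype(np.uint8))
    j=1+np.argmax(st[1:,4]);cc=max(cv2.findContours((L==j).astype(np.uint8),0,1)[0],key=len)
    (x,y),rr=cv2.minEnclosingCircle(cc);return q,np.round([xy[0]-r+x*k,xy[1]-r+y*k,rr*k],4),st[j]
E
python3 - <<'E'
from h import *
s,im=shot("w4")
for t in (110,140,170):
    q,c,st=circ(im,s,(.4515,.2888),.04,.012,t);print(c,st)
cv2.imwrite("pics/w4q.png",q)
E
```

```text
5.7 [0.4488 0.2517 0.1295]
[0.4529 0.2919 0.0252] [   65    74   201   199 31235]
[0.4529 0.2919 0.0245] [   68    76   196   194 29844]
[0.453  0.2919 0.0242] [   70    77   193   192 29034]
```

View pics/w4q.png

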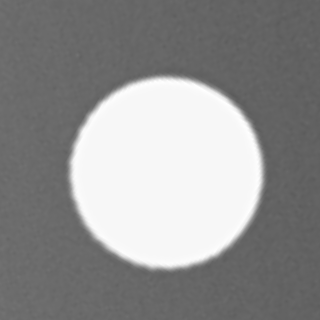

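The rectified crop shows the small lid as a clean disc of radius 24 mm centred at (0.453, 0.292).

```bash
python3 - <<'E'
from h import *
go(.453,.2919,.003,.53)
E
```

```text
dp [0.1366 0.0976 0.5062] spin 0.0007 or alt -0.9993 yaw now 0.532
```

Request:
{"name": "carry_out", "arguments": {"deltas": [{"hand": 70, "dp": [0.137, 0.098, 0.2], "spin": 0}, {"hand": 70, "dp": [0.137, 0.098, 0.4], "spin": 0}, {"hand": 70, "dp": [0.137, 0.098, 0.47], "spin": 0}, {"hand": 70, "dp": [0.137, 0.098, 0.506], "spin": 0}, {"hand": 70, "dp": [0.137, 0.098, 0.506], "spin": 0}, {"hand": 35, "dp": [0.137, 0.098, 0.506], "spin": 0}, {"hand": 35, "dp": [0.137, 0.098, 0.506], "spin": 0}, {"hand": 35, "dp": [0.137, 0.098, 0.506], "spin": 0}, {"hand": 35, "dp": [0.137, 0.098, 0.506], "spin": 0}, {"hand": 35, "dp": [0.137, 0.098, 0.506], "spin": 0}, {"hand": 35, "dp": [0.137, 0.098, 0.4], "spin": 0}, {"hand": 35, "dp": [0.137, 0.098, 0.2], "spin": 0}, {"hand": 35, "dp": [0, 0.098, 0], "spin": 0}, {"hand": 35, "dp": [0, 0.098, 0], "spin": 0}, {"hand": 35, "dp": [0, 0.098, 0], "spin": 0}], "force": 10}}

```text
time: 7.25
ee_pos: [0.4727, 0.2616, 0.1312]
eef_rot: [0.498, 0.867, 0.001, 0.001]
ft_force: [-0.9, -0.8, -0.4]
width: 0.0465
grip_force: 10.0
```

```bash
python3 - <<'E'
from h import *
print(read_state()["width"])
s,im=shot("w5")
# move to view the small tin: TCP 50 mm short in tool x of it; tool yaw 0 => tool x=+y
go(.589,-.110,.14,0)
E
```

```text
0.0465011343735693
7.25 [0.4727 0.2616 0.1312]
dp [-1.5221 -0.3461 -0.0405] spin 0.1687 or alt -0.8313 yaw now 0.53
```

View pics/w5.png

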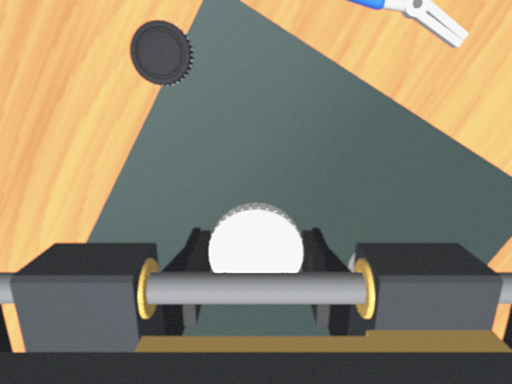

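The lid is gripped level: disc edges at columns 208 and 303, top at row 208, and the bar hides its lower part.

Request:
{"name": "carry_out", "arguments": {"deltas": [{"hand": 35, "dp": [-0.9, -0.2, -0.03], "spin": 0.1}, {"hand": 35, "dp": [-0.9, -0.2, -0.03], "spin": 0.1}, {"hand": 35, "dp": [-0.9, -0.2, -0.03], "spin": 0.1}, {"hand": 35, "dp": [-0.9, -0.2, -0.03], "spin": 0.1}, {"hand": 35, "dp": [-0.9, -0.2, -0.03], "spin": 0.1}, {"hand": 35, "dp": [-0.9, -0.2, -0.03], "spin": 0.1}, {"hand": 35, "dp": [-0.9, -0.2, -0.03], "spin": 0.1}]}}

```text
time: 8.0
ee_pos: [0.541, 0.0439, 0.1358]
eef_rot: [0.626, 0.78, -0.001, -0.001]
ft_force: [-0.4, 0.6, -1.3]
width: 0.0464
grip_force: 10.0
```

```bash
cat >> h.py <<'E'
def held(name,ht=.009,box=(195,315,195,268),thr=225):
    """centre of held lid's top disc in tool xy (m), least squares on its visible contour"""
    s=np.load(f"pics/{name}.npy",allow_pickle=True).item();im=cv2.imread(f"pics/{name}.png");g=cv2.cvtColor(im,6)
    a,b,c,d=box;m=np.zeros_like(g);m[c:d,a:b]=(g[c:d,a:b]>thr)*255
    q=max(cv2.findContours(m,0,1)[0],key=len)[:,0];q=q[(q[:,1]<d-3)]
    p,R=pose(s);z=p[2]+ht
    P=np.array([R.inv().apply(np.append(ray("wrist",t,z,s),z)-p)[:2] for t in q])
    A=np.c_[2*P,np.ones(len(P))];x=np.linalg.lstsq(A,(P**2).sum(1),rcond=None)[0]
    return x[:2].round(4),round(np.sqrt(x[2]+x[0]**2+x[1]**2),4)
E
python3 - <<'E'
from h import *
for t in (190,215,235): print(held("w5",thr=t))
go(.589,-.110,.14,0)
E
```

```text
(array([0.0027, 0.0004]), np.float64(0.0229))
(array([0.0023, 0.0004]), np.float64(0.0229))
(array([0.0022, 0.0003]), np.float64(0.0227))
dp [-0.6423  0.0549 -0.0179] spin 0.0691 or alt -0.9309 yaw now 0.217
```

Request:
{"name": "carry_out", "arguments": {"deltas": [{"hand": 35, "dp": [-0.64, 0.05, -0.02], "spin": 0.069}, {"hand": 35, "dp": [-0.64, 0.05, -0.02], "spin": 0.069}, {"hand": 35, "dp": [-0.64, 0.05, -0.02], "spin": 0.069}, {"hand": 35, "dp": [-0.64, 0.05, -0.02], "spin": 0.069}, {"hand": 35, "dp": [-0.64, 0.05, -0.02], "spin": 0.069}, {"hand": 35, "dp": [-0.64, 0.05, -0.02], "spin": 0.069}]}}

```text
time: 8.6
ee_pos: [0.5884, -0.1069, 0.1419]
eef_rot: [0.706, 0.709, 0.0, -0.001]
ft_force: [0.4, 1.1, 0.1]
width: 0.0466
grip_force: 10.0
```

```bash
python3 - <<'E'
from h import *
s,im=shot("w6")
for t in (110,140,170):
    q,c,st=circ(im,s,(.589,-.057),.033,.024,t);print(c,st)
print(held("w6",thr=215))
v=im[:190,150:400];cv2.imwrite("pics/w6c.png",np.hstack([cv2.resize(v[:,:,::-1],(500,380),interpolation=2),cv2.cvtColor(cv2.resize(q,(264,380)),8)]))
E
```

```text
8.6 [ 0.5884 -0.1069  0.1419]
[ 0.5889 -0.0571  0.0465] [    0     0   264   264 52298]
[ 0.5924 -0.0557  0.0207] [   64    55   163   166 21160]
[ 0.5924 -0.0558  0.0203] [   65    56   161   163 20374]
(array([0.0024, 0.0002]), np.float64(0.0228))
```

View pics/w6c.png

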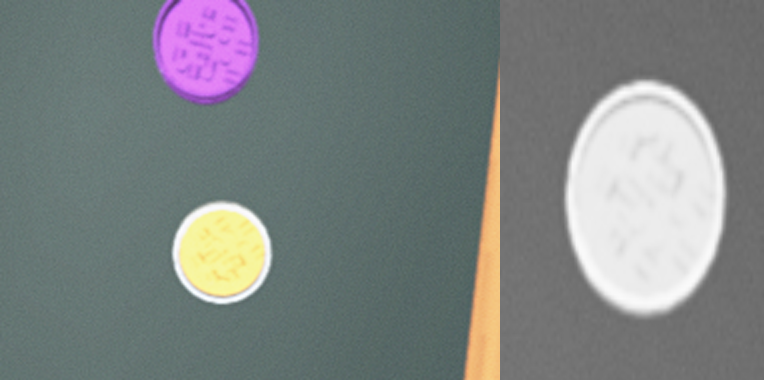

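The tin rim fits as a circle of radius 20.3 mm at (0.5924, -0.0557). The purple look-alike is 75 mm away along tool x, which leaves room. Now hovering over the tin.

```bash
python3 - <<'E'
from h import *
go(.5921,-.0581,.032,0);print(pose()[0])
E
```

```text
dp [0.1939 0.0158 0.441 ] spin 0.0015 or alt -0.9985 yaw now 0.005
[ 0.58843789 -0.10674868  0.14219049]
```

Request:
{"name": "carry_out", "arguments": {"deltas": [{"hand": 35, "dp": [0.194, 0.016, 0.1], "spin": 0.001}, {"hand": 35, "dp": [0.194, 0.016, 0.25], "spin": 0.001}, {"hand": 35, "dp": [0.194, 0.016, 0.38], "spin": 0.001}, {"hand": 35, "dp": [0.194, 0.016, 0.44], "spin": 0.001}, {"hand": 35, "dp": [0.194, 0.016, 0.44], "spin": 0.001}, {"hand": 35, "dp": [0.194, 0.016, 0.44], "spin": 0.001}]}}

```text
time: 9.25
ee_pos: [0.5934, -0.0612, 0.0339]
eef_rot: [0.708, 0.706, 0.001, 0.0]
ft_force: [-0.3, -0.3, -0.2]
width: 0.0465
grip_force: 10.0
```

```bash
python3 - <<'E'
from h import *
go(.5921,-.0581,.017,0);print(pose()[0],read_state()["ft_force"])
E
```

```text
dp [ 0.0123 -0.0054  0.0675] spin -0.0006 or alt 0.9994 yaw now -0.002
[ 0.59341272 -0.06117826  0.03387979] [-0.30217892 -0.28231821 -0.20679871]
```

Request:
{"name": "carry_out", "arguments": {"deltas": [{"hand": 35, "dp": [0.012, -0.005, 0], "spin": 0}, {"hand": 35, "dp": [0.012, -0.005, 0], "spin": 0}, {"hand": 35, "dp": [0.012, -0.005, 0], "spin": 0}]}}

```text
time: 9.55
ee_pos: [0.592, -0.0589, 0.0335]
eef_rot: [0.708, 0.706, 0.0, 0.001]
ft_force: [-0.8, -0.8, -0.0]
width: 0.0468
grip_force: 10.0
```

```bash
python3 - <<'E'
from h import *
for i in range(2): go(.5921,-.0581,.017,0);print(pose()[0]);camera("top")
E
```

```text
dp [0.0034 0.0002 0.0662] spin -0.0009 or alt 0.9991 yaw now -0.003
[ 0.59201265 -0.05894755  0.03354968]
dp [0.0037 0.0008 0.0652] spin -0.0009 or alt 0.9991 yaw now -0.003
[ 0.59188207 -0.05901183  0.03329805]
```

Request:
{"name": "carry_out", "arguments": {"deltas": [{"hand": 35, "dp": [0.004, 0, 0.015], "spin": 0}, {"hand": 35, "dp": [0.004, 0, 0.03], "spin": 0}, {"hand": 35, "dp": [0.004, 0, 0.038], "spin": 0}, {"hand": 35, "dp": [0.004, 0, 0.046], "spin": 0}]}}

```text
time: 10.05
ee_pos: [0.5913, -0.0579, 0.0206]
eef_rot: [0.708, 0.706, -0.0, -0.0]
ft_force: [-0.2, -0.2, -1.3]
width: 0.0467
grip_force: 10.0
```

Request:
{"name": "carry_out", "arguments": {"deltas": [{"hand": 35, "dp": [0, 0, 0.008], "spin": 0}, {"hand": 35, "dp": [0, 0, 0.014], "spin": 0}, {"hand": 35, "dp": [0, 0, 0.018], "spin": 0}, {"hand": 35, "dp": [0, 0, 0.018], "spin": 0}]}}

```text
time: 10.45
ee_pos: [0.5915, -0.0579, 0.0173]
eef_rot: [0.708, 0.706, -0.0, 0.0]
ft_force: [-3.5, -0.5, 7.4]
width: 0.0465
grip_force: 10.0
```

Request:
{"name": "carry_out", "arguments": {"deltas": [{"hand": 70, "dp": [0, 0, 0], "spin": 0}, {"hand": 70, "dp": [0, 0, 0], "spin": 0}, {"hand": 70, "dp": [0, 0, 0], "spin": 0}, {"hand": 70, "dp": [0, 0, -0.08], "spin": 0}, {"hand": 70, "dp": [0, 0, -0.25], "spin": 0}, {"hand": 87, "dp": [-0.1, 0, -0.5], "spin": 0}, {"hand": 87, "dp": [-0.2, 0, -0.5], "spin": 0}, {"hand": 87, "dp": [-0.2, 0, -0.5], "spin": 0}, {"hand": 87, "dp": [-0.2, 0, -0.5], "spin": 0}]}}

```text
time: 11.35
ee_pos: [0.5913, -0.1087, 0.1415]
eef_rot: [0.709, 0.705, -0.0, 0.0]
ft_force: [-0.5, 0.3, -0.2]
width: 0.0856
grip_force: 0.0
```

```bash
python3 - <<'E'
from h import *
s,im=shot("w7")
for t in (140,170,215):
    q,c,st=circ(im,s,(.592,-.056),.035,.026,t);print(c,st)
go(.64,-.345,.14,-.43)
E
```

```text
11.35 [ 0.5913 -0.1087  0.1415]
[ 0.5918 -0.057   0.0246] [   41    39   197   195 29941]
[ 0.5917 -0.057   0.0242] [   43    40   193   193 29082]
[ 0.5917 -0.057   0.0237] [   45    42   189   189 27943]
dp [-0.9494  0.1989  0.003 ] spin 0.136 or alt -0.864 yaw now -0.003
```

The small lid looks home and centred. Next, the wide lid.

Request:
{"name": "carry_out", "arguments": {"deltas": [{"hand": 87, "dp": [-0.93, 0.13, 0], "spin": 0.136}, {"hand": 87, "dp": [-0.93, 0.13, 0], "spin": 0.136}, {"hand": 87, "dp": [-0.93, 0.13, 0], "spin": 0.136}, {"hand": 87, "dp": [-0.93, 0.13, 0], "spin": 0.136}, {"hand": 87, "dp": [-0.93, 0.13, 0], "spin": 0.136}, {"hand": 87, "dp": [-0.93, 0.13, 0], "spin": 0.136}, {"hand": 87, "dp": [-0.93, 0.13, 0], "spin": 0.136}, {"hand": 87, "dp": [-0.93, 0.13, 0], "spin": 0.136}]}}

```text
time: 12.2
ee_pos: [0.6237, -0.3377, 0.1408]
eef_rot: [0.841, 0.541, 0.0, -0.001]
ft_force: [0.7, 0.2, 0.0]
width: 0.0867
grip_force: 0.0
```

```bash
python3 - <<'E'
from h import *
s,im=shot("w8")
for t in (140,170,215):
    q,c,st=circ(im,s,(.6435,-.2955),.045,.012,t);print(c,st)
go(c[0],c[1],.003,-.43)
E
```

```text
12.2 [ 0.6237 -0.3377  0.1408]
[ 0.6443 -0.2935  0.0345] [   46    51   275   275 59315]
[ 0.6443 -0.2936  0.0342] [   47    53   272   271 58032]
[ 0.6443 -0.2935  0.0336] [   49    54   268   268 56137]
dp [0.1949 0.0017 0.5531] spin 0.001 or alt -0.999 yaw now -0.427
```

Request:
{"name": "carry_out", "arguments": {"deltas": [{"hand": 87, "dp": [0.195, 0.002, 0.15], "spin": 0}, {"hand": 87, "dp": [0.195, 0.002, 0.3], "spin": 0}, {"hand": 87, "dp": [0.195, 0.002, 0.4], "spin": 0}, {"hand": 87, "dp": [0.195, 0.002, 0.4], "spin": 0}, {"hand": 87, "dp": [0.195, 0.002, 0.48], "spin": 0}, {"hand": 87, "dp": [0.195, 0.002, 0.53], "spin": 0}, {"hand": 87, "dp": [0.195, 0.002, 0.55], "spin": 0}, {"hand": 87, "dp": [0.195, 0.002, 0.55], "spin": 0}]}}

```text
time: 13.05
ee_pos: [0.6439, -0.2963, 0.0043]
eef_rot: [0.842, 0.54, -0.0, -0.0]
ft_force: [-0.1, -0.1, -0.4]
width: 0.0871
grip_force: 0.0
```

Request:
{"name": "carry_out", "arguments": {"deltas": [{"hand": 87, "dp": [0.008, 0, 0.004], "spin": 0}, {"hand": 55, "dp": [0.008, 0, 0.004], "spin": 0}, {"hand": 55, "dp": [0.008, 0, 0.004], "spin": 0}, {"hand": 55, "dp": [0.008, 0, 0.004], "spin": 0}, {"hand": 55, "dp": [0.008, 0, 0.004], "spin": 0}, {"hand": 55, "dp": [0.008, 0, 0.004], "spin": 0}], "force": 12}}

```text
time: 13.65
ee_pos: [0.645, -0.2947, 0.0034]
eef_rot: [0.842, 0.54, 0.0, 0.0]
ft_force: [-1.0, 0.3, 3.4]
width: 0.068
grip_force: 12.0
```

```bash
python3 - <<'E'
from h import *
s=read_state();print(s["width"],s["grip_force"],pose()[0]);camera("top");print(pose()[0])
go(.428,.058,.15,.24)
E
```

```text
0.06798976923002292 12.000191031638678 [ 0.64495835 -0.29468051  0.00340912]
[ 0.64495166 -0.29467178  0.00339448]
dp [ 0.9203 -1.3767 -0.5871] spin -0.2133 or alt 0.7867 yaw now -0.43
```

Request:
{"name": "carry_out", "arguments": {"deltas": [{"hand": 55, "dp": [0, 0, -0.1], "spin": 0}, {"hand": 55, "dp": [0, 0, -0.3], "spin": 0}, {"hand": 55, "dp": [0, 0, -0.5], "spin": 0}, {"hand": 55, "dp": [0.6, -0.9, -0.55], "spin": -0.12}, {"hand": 55, "dp": [0.6, -0.9, -0.55], "spin": -0.12}, {"hand": 55, "dp": [0.6, -0.9, -0.55], "spin": -0.12}, {"hand": 55, "dp": [0.6, -0.9, -0.55], "spin": -0.12}, {"hand": 55, "dp": [0.6, -0.9, -0.55], "spin": -0.12}, {"hand": 55, "dp": [0.6, -0.9, -0.55], "spin": -0.12}, {"hand": 55, "dp": [0.6, -0.9, -0.55], "spin": -0.12}, {"hand": 55, "dp": [0.6, -0.9, -0.55], "spin": -0.12}]}}

```text
time: 14.8
ee_pos: [0.503, -0.0649, 0.1408]
eef_rot: [0.726, 0.688, -0.0, 0.001]
ft_force: [0.6, -0.1, -0.4]
width: 0.0678
grip_force: 12.0
```

```bash
python3 - <<'E'
from h import *
go(.428,.058,.15,.24)
E
```

```text
dp [ 0.4749 -0.3255 -0.0375] spin -0.0932 or alt 0.9068 yaw now -0.053
```

Request:
{"name": "carry_out", "arguments": {"deltas": [{"hand": 55, "dp": [0.46, -0.27, -0.04], "spin": -0.093}, {"hand": 55, "dp": [0.46, -0.27, -0.04], "spin": -0.093}, {"hand": 55, "dp": [0.46, -0.27, -0.04], "spin": -0.093}, {"hand": 55, "dp": [0.46, -0.27, -0.04], "spin": -0.093}, {"hand": 55, "dp": [0.46, -0.27, -0.04], "spin": -0.093}, {"hand": 55, "dp": [0.46, -0.27, -0.04], "spin": -0.093}]}}

```text
time: 15.4
ee_pos: [0.4423, 0.0524, 0.1505]
eef_rot: [0.619, 0.786, 0.0, -0.0]
ft_force: [-0.4, -0.1, -0.3]
width: 0.0677
grip_force: 12.0
```

```bash
python3 - <<'E'
from h import *
s,im=shot("w9")
for t in (150,170,190):
    q,c,st=circ(im,s,(.4288,.1077),.038,.024,t);print(c,st)
for t in (200,215,230): print(held("w9",ht=.0087,box=(170,340,150,268),thr=t))
cv2.imwrite("pics/w9c.png",im[:,:,::-1])
E
```

```text
15.4 [0.4423 0.0524 0.1505]
[0.4291 0.1076 0.0301] [  33   33  240  239 5374]
[0.4307 0.1084 0.0125] [ 121  105   84   99 2872]
[0.4308 0.1084 0.0122] [ 122  107   82   96 2179]
(array([0.0011, 0.0004]), np.float64(0.0328))
(array([0.0037, 0.0019]), np.float64(0.0301))
(array([0.0031, 0.0005]), np.float64(0.0257))
```

View pics/w9c.png

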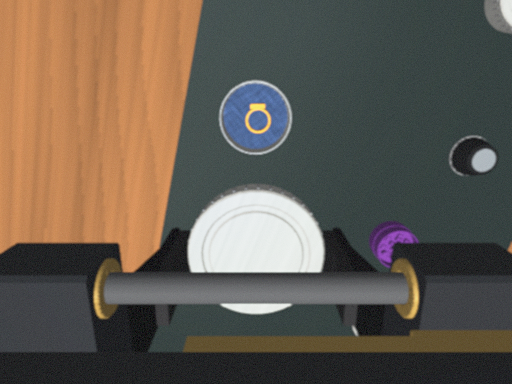

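The wide lid is held level, its disc spanning columns 188–325 with its top at about row 190. The tin with the ring is at (256,117).

```bash
python3 - <<'E'
from h import *
for t in (150,165,180,190): print(t,held("w9",ht=.0087,box=(170,340,150,268),thr=t))
x=held("w9",ht=.0087,box=(170,340,150,268),thr=190)[0]
p=np.array([.429,.1076])-x[0]*np.array([-.238,.971])-x[1]*np.array([.971,.238]);print(p)
go(p[0],p[1],.035,.237)
E
```

```text
150 (array([0.0015, 0.0004]), np.float64(0.0333))
165 (array([0.0013, 0.0004]), np.float64(0.0332))
180 (array([0.0012, 0.0004]), np.float64(0.0331))
190 (array([0.0012, 0.0004]), np.float64(0.033))
[0.4288972 0.1063396]
dp [ 0.2213 -0.0014  0.4617] spin -0.0002 or alt 0.9998 yaw now 0.236
```

Request:
{"name": "carry_out", "arguments": {"deltas": [{"hand": 55, "dp": [0.22, 0, 0.1], "spin": 0}, {"hand": 55, "dp": [0.22, 0, 0.28], "spin": 0}, {"hand": 55, "dp": [0.22, 0, 0.4], "spin": 0}, {"hand": 55, "dp": [0.22, 0, 0.46], "spin": 0}, {"hand": 55, "dp": [0.22, 0, 0.46], "spin": 0}, {"hand": 55, "dp": [0.22, 0, 0.46], "spin": 0}, {"hand": 55, "dp": [0.22, 0, 0.46], "spin": 0}]}}

```text
time: 16.15
ee_pos: [0.4296, 0.1072, 0.0365]
eef_rot: [0.618, 0.786, 0.001, 0.001]
ft_force: [-0.6, 0.2, 0.5]
width: 0.0678
grip_force: 12.0
```

```bash
python3 - <<'E'
from h import *
go(.4289,.1063,.0175,.237);print(pose()[0])
E
```

```text
dp [-0.0029 -0.0036  0.0761] spin 0.0003 or alt -0.9997 yaw now 0.238
[0.42957289 0.107226   0.03652563]
```

Request:
{"name": "carry_out", "arguments": {"deltas": [{"hand": 55, "dp": [-0.003, -0.004, 0.01], "spin": 0}, {"hand": 55, "dp": [-0.003, -0.004, 0.02], "spin": 0}, {"hand": 55, "dp": [-0.003, -0.004, 0.03], "spin": 0}, {"hand": 55, "dp": [-0.003, -0.004, 0.04], "spin": 0}, {"hand": 55, "dp": [-0.003, -0.004, 0.05], "spin": 0}, {"hand": 55, "dp": [-0.003, -0.004, 0.06], "spin": 0}]}}

```text
time: 16.75
ee_pos: [0.4277, 0.1065, 0.0203]
eef_rot: [0.618, 0.786, -0.0, 0.0]
ft_force: [0.6, 0.1, -0.5]
width: 0.0676
grip_force: 12.0
```

Past the rim without force, so I'll seat it and release.

Request:
{"name": "carry_out", "arguments": {"deltas": [{"hand": 55, "dp": [0, 0, 0.008], "spin": 0}, {"hand": 55, "dp": [0, 0, 0.014], "spin": 0}, {"hand": 55, "dp": [0, 0, 0.017], "spin": 0}, {"hand": 55, "dp": [0, 0, 0.017], "spin": 0}]}}

```text
time: 17.15
ee_pos: [0.4277, 0.1065, 0.0167]
eef_rot: [0.618, 0.786, -0.0, 0.0]
ft_force: [-4.2, -1.6, 10.5]
width: 0.068
grip_force: 12.0
```

Request:
{"name": "carry_out", "arguments": {"deltas": [{"hand": 87, "dp": [0, 0, -0.004], "spin": 0}, {"hand": 87, "dp": [0, 0, -0.004], "spin": 0}, {"hand": 87, "dp": [0, 0, -0.004], "spin": 0}, {"hand": 87, "dp": [0, 0, -0.08], "spin": 0}, {"hand": 87, "dp": [0, 0, -0.25], "spin": 0}, {"hand": 87, "dp": [-0.2, 0, -0.5], "spin": 0}, {"hand": 87, "dp": [-0.2, 0, -0.5], "spin": 0}, {"hand": 87, "dp": [-0.2, 0, -0.5], "spin": 0}, {"hand": 87, "dp": [-0.2, 0, -0.5], "spin": 0}]}}

```text
time: 18.05
ee_pos: [0.4396, 0.0576, 0.1411]
eef_rot: [0.618, 0.786, -0.0, 0.0]
ft_force: [-0.4, -0.3, -0.6]
width: 0.087
grip_force: 0.0
```

```bash
python3 - <<'E'
from h import *
s,im=shot("w10")
for t in (140,170,200):
    q,c,st=circ(im,s,(.4288,.1076),.045,.026,t);print(c,st)
T=camera("top")
for n,uv,z,w in [("W",(302,350),.026,24),("S",(382,275),.026,18),("spare",(490,332),.012,14)]:
    print(n,bl("top",np.array(uv)*.64,w,110,z,None,T))
S=camera("scene")[135:245,180:400,::-1]
a=cv2.resize(S,(800,400),interpolation=2);b=np.hstack([cv2.resize(T[130:250,100:360,::-1],(400,200)),cv2.resize(im[:,:,::-1],(400,200))])
cv2.imwrite("pics/fin.png",np.vstack([a,b]))
E
```

```text
18.05 [0.4396 0.0576 0.1411]
[0.4278 0.1072 0.0347] [   38    40   277   277 59977]
[0.4278 0.1071 0.0344] [   39    42   275   274 58856]
[0.4278 0.1071 0.034 ] [   41    43   272   272 57785]
W (array([0.4277, 0.1258]), array([0.1543, 0.1204]), (np.int32(1456),))
S (array([ 0.5904, -0.0582]), array([0.044 , 0.0435]), (np.int32(162),))
spare (array([ 0.4757, -0.2899]), array([0.0563, 0.0527]), (np.int32(244),))
```

View pics/fin.png

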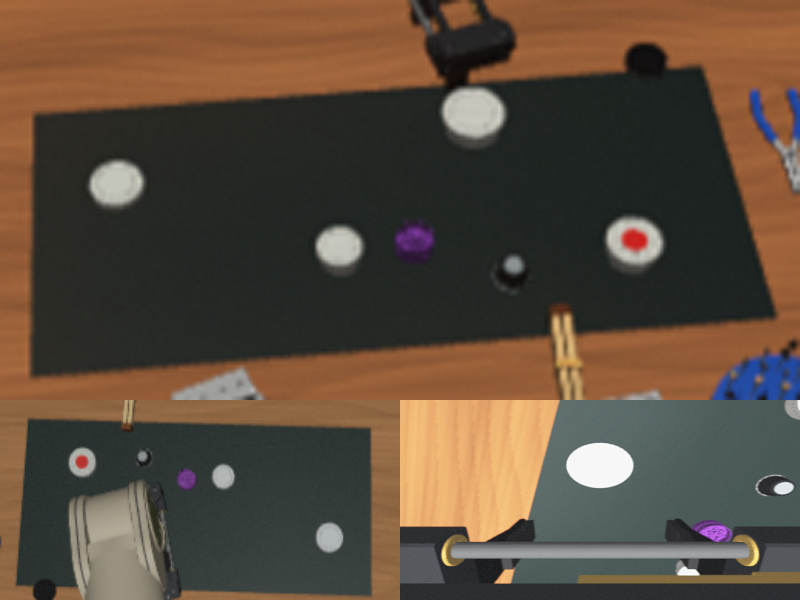

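Both lids sit level on their tins: small at (340,250) and wide at (473,115) in the scene view. The spare lid has not moved, and the seating heights were about 13–14 mm.

```bash
python3 -c "
from bench import *
print(close_job())"
```

```text
the job is handed in; nothing more can be done
None
```

The gold ring is in the wide tin, both open tins are closed with their own lids, the spare lid has not moved, and the job is handed in; no verdict was returned.

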